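# Crumb brush and butter knife back in the tray

## Task

Breakfast is over: put the wooden crumb brush into the long compartment of the oak tray and the small wooden butter knife into the short, narrow compartment beside the coaster. Lay each one flat and straight along its compartment, wholly inside it and resting on the tray's floor, the brush with its bristles down. Leave the glass jar standing where it is.

Things in the scene. Friction and masses are not known exactly. Their poses are not given: they have to be found in the camera images.
- brush: Crumb brush, pale wood, dark bristles down; 165 mm long (x), 32 mm high, 60 to 130 g. Origin: on the underside, midway along; z up. Head x -35 to +82 mm: wooden back 32 mm wide (y), 18 to 32 mm above the underside, over bristles 26 mm wide. Handle x -82 to -35 mm: 20 mm wide, 19 to 31 mm up. Balances near x = +15 mm. Starts on the table, right of the tray.
- butter_knife: Flat butter knife of pale wood, 125 mm long (x), 10 mm thick, 20 to 45 g, lying flat. Origin: on the underside, midway along; z up. Handle x -62 to +8 mm: 18 mm wide (y). Blade x +8 to +62 mm: 26 mm wide, round end. Balances near x = +9 mm. Starts on the table, right of the tray.
- tray: Oak tray, 212 (x) by 257 (y) by 18 mm high, fixed. Origin: centre of its underside; z up. Floor 6 mm thick; walls 6 mm thick, 12 mm above the floor. Long compartment: 200 (x) by 84 mm (y), centre x 0, y -80.5 mm. Short narrow one: 84 (x) by 155 mm (y), centre x -58, y +45 mm. Broad one with a steel coaster: 110 by 155 mm, centre x +45, y +45 mm.
- jar: Empty glass jar with a steel twist cap, 74 mm in diameter, 110 mm high, standing on the table beyond the brush and the knife. Origin: centre of its underside. Not to be moved.
Not all that is in view belongs to the job. Several things look just like the butter_knife: the one meant starts farthest to the robot's right. Several things have the shape of the brush; the one meant has the colours described above.

How it is judged:
By the outcome, as a careful person would: the job done as asked, in the order asked, and still so for the second after the job is handed in, with the robot touching nothing.
It also fails if it takes over 56 s, if anything falls off the work surface, if the arm or the gripper's body presses on something with over 40 N, if the wrist force passes 120 N, or if a joint passes its speed limit or range.

## Robot

A 7-joint arm with a two-finger parallel gripper is mounted at the origin on the work surface. World frame = base frame: x ahead of the robot, y to its left, z up, the work surface at z = 0. Lengths are in m, angles in rad, forces in N, time in s.
With the tool pointing down it reaches from about 0.425 to 1.025 m from the base axis. Payload 9.4 kg.
Tool frame: the origin (TCP) lies at the very end of the fingers, on their centre line; the grasp point (between the pads) lies 19 mm behind it; z points along the fingers, y is the direction in which the jaws open and shut (so a half turn about z gives the same grasp; the last joint's range is limited). The gripper opens to 93 mm and grips with 3 to 60 N. Pads are 15 mm wide; open, the fingers measure 128 mm over their backs; the gripper's body (75 mm by 188 mm) begins 65 mm behind the grasp point.
Start: joints at [-1.309, 0.599, -0.003, 1.599, 0.002, 0.943, -0.08], TCP at [0.241, 0.684, 0.219] pointing down, gripper open.
Joint ranges: [-2.57, 2.57], [-0.35, 1.97], [-1.29, 1.29], [0.11, 2.56], [-1.05, 4.19], [0.11, 1.86], [-2.63, 2.63]. Speed limits (rad/s): [2.22, 2.22, 3.01, 3.01, 3.14, 3.14, 3.14].

## Interface

Orientations are given as a 3x3 rotation matrix whose columns are the frame's x, y, z axes.
In Python, from station import arm gives the robot as it stands. The module is installed in compiled form; this text tells all that it offers. Calls block until the motion is done:
- arm.move_to(position, orientation): joint-space move of the TCP to a pose.
- arm.line_to(position, feed=0.15, orientation=None, f_stop=None): straight line of the TCP; orientation=None keeps the orientation; feed is the mean speed in m/s. With f_stop (N) it stops when the force on the tool has changed by that much, and returns True; else False.
- arm.move_j(angles): joint-space move.
- arm.set_gripper(opening, effort=None): finger opening in m; effort is the grip in N (None keeps the last); returns when the fingers have stopped.
- arm.pause(seconds).
- arm.solve_ik(position, orientation): joint angles nearest the present ones, or None.
- arm.sense(): the state.
- arm.grab_frame(name): name is "scene" or "side" or "wrist"; returns a dict with "pixels" (420x560x3 uint8, red, green, blue), "fx", "fy", "cx", "cy" (pixels), "R" (3x3) and "t" (3): a world point X has camera coordinates R X + t. Camera axes: x right, y down, z forward; pixel columns grow to the right and rows downward; lengths in m; the calibration is good to about 2 mm. A picture is of the moment at which its call begins. There is no depth.
A pose or a line that the arm cannot do raises arm.MotionError and nothing moves.
- arm.sign_off(): hands the job in, once; it reports no verdict.
The state is a dict: "time": time; "qpos": joint angles; "joint_vel": joint speeds; "joint_torque": joint torques, N m; "tool_pos": TCP position; "eef_rot": TCP orientation; "wrist_force": force on the tool from outside, world axes, zero at the start; "moment": the same for the moment, N m; "width": finger opening in m.
Only numpy, scipy, OpenCV 4.12 (cv2) and the standard library are available. Lean on these libraries where they do the work, as an engineer would, in place of code of your own. Each camera call takes 0.05 s, during which the arm holds its last target.

## Working session

There is one attempt and no reset: what is moved stays moved. The work goes in short steps, each a Python script; the robot and the scene stay as the last script left them, time stands still between calls to the robot, and variables do not carry over. Pictures are saved under pics/ and viewed, and the job is handed in when it is done.

```bash
mkdir -p pics
python3 - <<'E'
from station import arm
import cv2,numpy as np
for n in ("scene","side","wrist"):
    f=arm.grab_frame(n); cv2.imwrite(f"pics/{n}0.png",f["pixels"][:,:,::-1])
    print(n,f["fx"],f["fy"],f["cx"],f["cy"],np.round(f["R"],4).tolist(),np.round(f["t"],4).tolist(), np.round(-f["R"].T@f["t"],3))
s=arm.sense();print(s)
E
```

```text
scene 391.05779108840966 391.05779108840966 280.0683548174442 208.1712243796604 [[-0.7502, 0.661, 0.0157], [0.4866, 0.568, -0.6638], [-0.4477, -0.4904, -0.7477]] [0.4706, -0.2003, 1.1362] [0.959 0.36  0.709]
side 424.62743375547626 424.62743375547626 286.1167431252971 216.16066593125896 [[-0.973, -0.2308, 0.0021], [-0.1416, 0.5897, -0.7951], [0.1823, -0.7739, -0.6065]] [0.5446, 0.1651, 1.0008] [0.371 0.803 0.737]
wrist 307.12051927545474 307.12051927545474 285.2631793230818 209.33394963851043 [[0.3315, 0.9434, -0.0016], [0.9148, -0.3211, 0.2449], [0.2306, -0.0827, -0.9695]] [-0.7246, -0.0288, 0.3898] [0.177 0.707 0.384]
{'time': 0.15, 'qpos': array([-1.30868568,  0.59994733, -0.00252969,  1.59993698,  0.0017837 ,
        0.9428856 , -0.07980634]), 'joint_vel': array([ 0.00030551, -0.00201921,  0.00208457, -0.00134264,  0.0012123 ,
       -0.00067563, -0.00055968]), 'joint_torque': array([ 1.55753736e-03, -7.65590429e+01,  1.49867579e+00, -2.52568728e+01,
       -5.22917602e-02,  1.48345227e-02,  1.04221810e-04]), 'tool_pos': array([0.24085707, 0.68344064, 0.21795748]), 'eef_rot': array([[-9.43160987e-01,  3.32336080e-01, -2.87393287e-04],
       [ 3.32336187e-01,  9.43160305e-01, -1.13941651e-03],
       [-1.07611277e-04, -1.17016439e-03, -9.99999310e-01]]), 'wrist_force': array([-0.29857149,  0.24514567, -0.13148088]), 'moment': array([ 0.0249182 ,  0.01830871, -0.02530242]), 'width': 0.09310407969715552}
```

View pics/scene0.png

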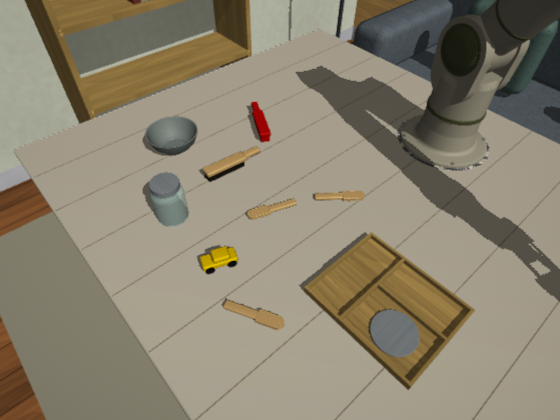

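View pics/side0.png

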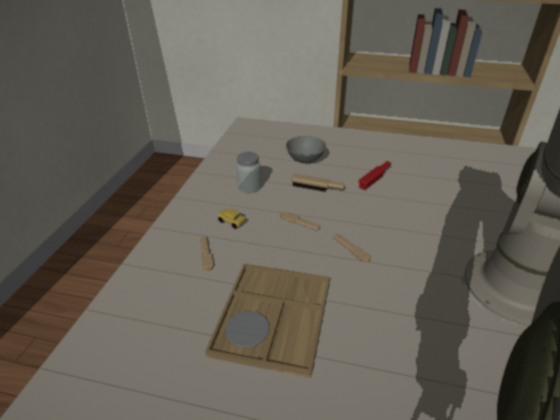

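View pics/wrist0.png

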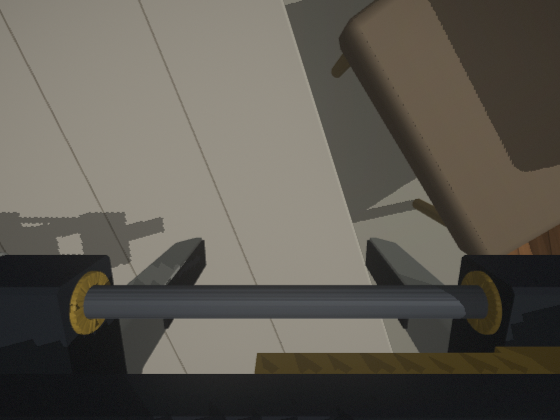

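Scene view: the brushes are pale wood (232,162) and red (261,122). The knives are at (272,209), (339,196) and (254,314). The tray is at (388,305), the jar at (168,200), and there is also a toy car and a bowl. Next I'll localise all of them.

```bash
cat > h.py <<'E'
from station import arm
import cv2,numpy as np
def cast(f,uv,z):
    uv=np.atleast_2d(np.asarray(uv,float))
    d=np.c_[(uv[:,0]-f["cx"])/f["fx"],(uv[:,1]-f["cy"])/f["fy"],np.ones(len(uv))]@f["R"]
    c=-f["R"].T@f["t"]
    return c+d*((z-c[2])/d[:,2])[:,None]
def proj(f,X):
    c=np.atleast_2d(X)@f["R"].T+f["t"]; return np.c_[f["fx"]*c[:,0]/c[:,2]+f["cx"],f["fy"]*c[:,1]/c[:,2]+f["cy"]]
def mask(px,box,lo=(8,70,90),hi=(24,255,255)):
    m=cv2.inRange(cv2.cvtColor(px,cv2.COLOR_RGB2HSV),lo,hi); k=np.zeros_like(m)
    x0,y0,x1,y1=box; k[y0:y1,x0:x1]=m[y0:y1,x0:x1]
    n,l,st,_=cv2.connectedComponentsWithStats(k); 
    return (l==1+np.argmax(st[1:,4])).astype(np.uint8)*255
def blob(f,box,z,**k):
    m=mask(f["pixels"],box,**k); v,u=np.nonzero(m)
    X=cast(f,np.c_[u,v],z)[:,:2].astype(np.float32)
    return m,X,cv2.minAreaRect(X)
def axis(X):
    # centre of the min-area rect, long-axis unit, length, width, and width profile along the axis
    (c,s,a)=cv2.minAreaRect(X); b=cv2.boxPoints((c,s,a)); e0=b[1]-b[0];e1=b[2]-b[1]
    if np.linalg.norm(e0)<np.linalg.norm(e1): e0,e1=e1,e0
    u=e0/np.linalg.norm(e0); n=np.array([-u[1],u[0]]); p=(X-np.array(c))@np.c_[u,n]
    L=np.linalg.norm(e0); prof=[]
    for t in np.linspace(-.4,.4,9)*L:
        q=p[abs(p[:,0]-t)<L*.05,1]; prof.append(round(float(np.ptp(q))*1e3) if len(q) else 0)
    return np.array(c),u,L,np.linalg.norm(e1),prof
E
python3 - <<'E'
from h import *
F={n:arm.grab_frame(n) for n in("scene","side")}
B={"scene":{"brush":(195,140,268,185),"k1":(240,192,302,225),"k2":(308,184,370,208),"k3":(215,292,292,335)},
"side":{"brush":(285,170,350,195),"k1":(272,208,325,234),"k2":(328,230,375,266),"k3":(192,232,220,274)}}
for n in F:
    for k,b in B[n].items():
        m,X,r=blob(F[n],b,.032 if k=="brush" else .010)
        c,u,L,W,p=axis(X); print(n,k,c.round(4),"ang",np.degrees(np.arctan2(u[1],u[0])).round(1),round(L,4),round(W,4),p)
    print(n,"red",cast(F[n],[(261,122) if n=="scene" else (375,175)],.02).round(3),"jar base",cast(F[n],[(173,218) if n=="scene" else (249,188)],0).round(3))
f=F["scene"]; cv2.imwrite("pics/crop.png",cv2.resize(f["pixels"][90:240,140:380,::-1],None,fx=3.3,fy=3.3,interpolation=2))
cv2.imwrite("pics/tray.png",cv2.resize(f["pixels"][225:385,290:490,::-1],None,fx=3.7,fy=3.7,interpolation=2))
f=F["side"]; cv2.imwrite("pics/trays.png",cv2.resize(f["pixels"][255:375,200:340,::-1],None,fx=5,fy=5,interpolation=2))
E
```

```text
scene brush [ 0.536  -0.2901] ang -5.3 0.1649 0.0414 [28, 28, 39, 41, 41, 41, 40, 41, 40]
scene k1 [ 0.5552 -0.1138] ang -16.8 0.1256 0.0348 [23, 23, 23, 23, 25, 33, 32, 35, 33]
scene k2 [ 0.4015 -0.035 ] ang -40.5 0.1252 0.0306 [31, 31, 31, 31, 24, 20, 20, 20, 20]
scene k3 [0.7594 0.0714] ang -61.5 0.1247 0.0303 [30, 30, 30, 30, 20, 20, 20, 20, 20]
scene red [[ 0.366 -0.381  0.02 ]] jar base [[ 0.747 -0.246  0.   ]]
side brush [ 0.5298 -0.2886] ang -4.8 0.1615 0.0424 [28, 27, 41, 41, 42, 41, 41, 41, 41]
side k1 [ 0.5501 -0.1139] ang -19.7 0.1221 0.031 [20, 20, 21, 18, 22, 29, 31, 30, 28]
side k2 [ 0.3947 -0.0364] ang -39.9 0.1239 0.0299 [30, 29, 28, 28, 20, 19, 19, 17, 18]
side k3 [0.7521 0.0711] ang -62.3 0.1275 0.0241 [22, 23, 24, 23, 18, 15, 14, 16, 14]
side red [[ 0.36  -0.389  0.02 ]] jar base [[ 0.739 -0.252  0.   ]]
```

View pics/crop.png

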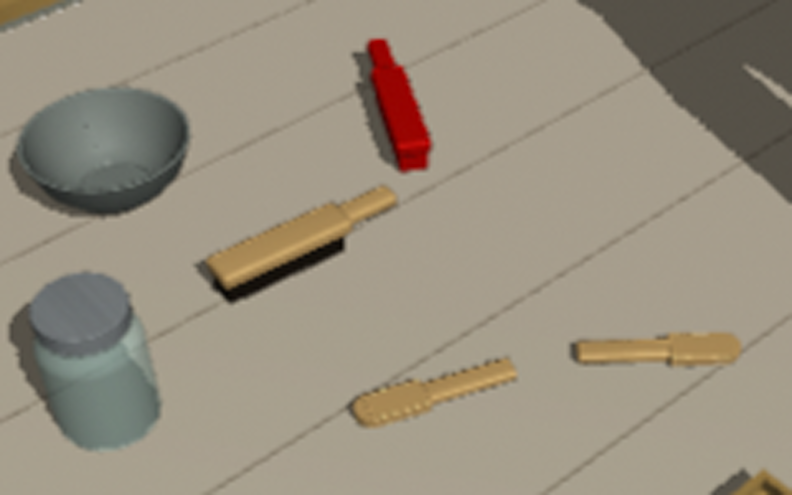

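View pics/tray.png

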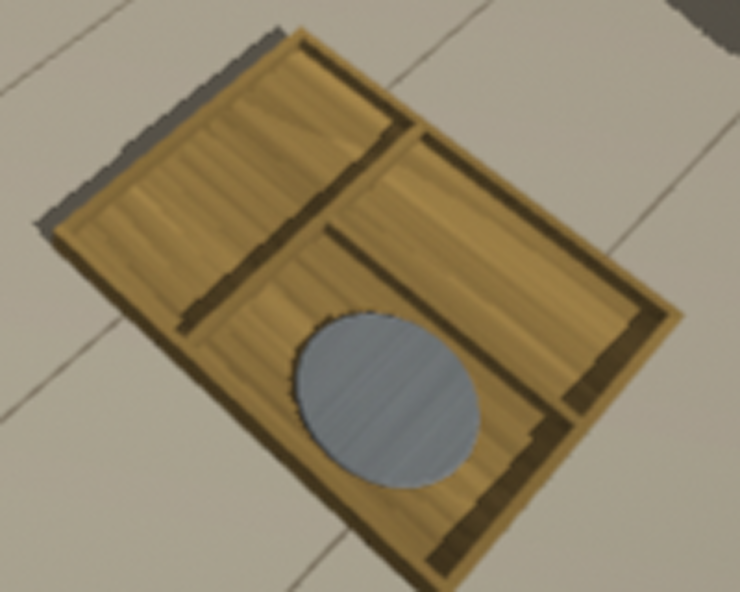

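View pics/trays.png

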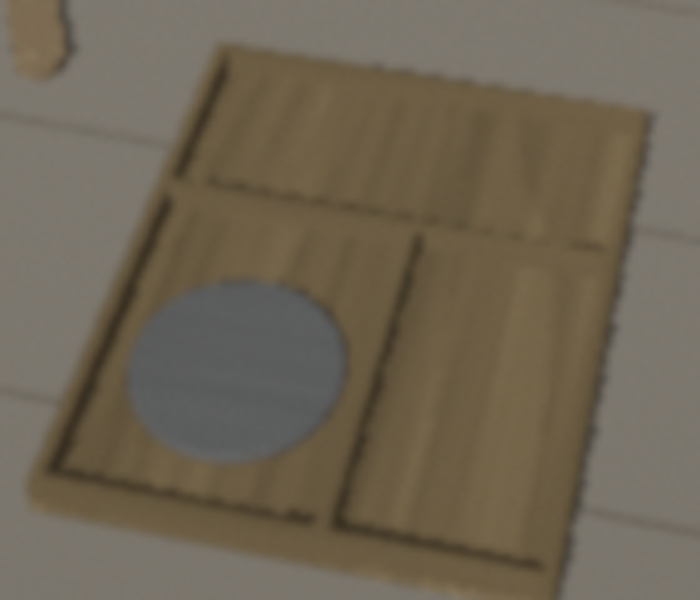

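Three knife candidates: k1 (272,209) at y≈-0.114, k2 (339,196) at y≈-0.036, k3 (254,314) at y≈+0.071. I choose k1, the farthest right. Two brush candidates: pale wood (232,162) and red (261,122). I choose the pale one. The crop shows pale wood with dark bristles down, and k1 with its blade at lower left. Next I'll look from above with the wrist camera, tray first and then the objects.

```bash
cat >> h.py <<'E'
def down(a):
    c,s=np.cos(a),np.sin(a); return np.array([[c,s,0],[s,-c,0],[0,0,-1.]])
E
python3 - <<'E'
from h import *
f=arm.grab_frame("scene")
P=cast(f,[(371.6,233.6),(474.3,310.7),(410,384),(304.9,287.2)],.018)[:,:2]; print(P.round(4), np.linalg.norm(np.roll(P,-1,0)-P,axis=1), P.mean(0))
c=P.mean(0)
for p,a in [((c[0],c[1],.26),0),((c[0],c[1],.26),np.pi),((.53,-.28,.25),-.09),((.53,-.28,.25),np.pi-.09)]:
    print(p,a,arm.solve_ik(np.array(p),down(a)))
E
```

```text
[[0.4397 0.0976]
 [0.4353 0.3499]
 [0.6417 0.3497]
 [0.6476 0.0981]] [0.25240205 0.20639662 0.2516636  0.20798646] [0.54105244 0.22381025]
(np.float64(0.5410524437008615), np.float64(0.22381024986275225), 0.26) 0 [-1.02081327  0.47921804  0.78868212  1.91265327 -0.42276824  0.92274448
 -1.59738481]
(np.float64(0.5410524437008615), np.float64(0.22381024986275225), 0.26) 3.141592653589793 [-4.88705403e-01  3.85822246e-01 -5.85068477e-04  1.88121907e+00
  2.86962392e-04  8.74551415e-01  1.08136482e+00]
(0.53, -0.28, 0.25) -0.09 [-0.27587766  0.63418629  1.09414629  1.90119165 -0.66327506  1.02571883
 -0.55098248]
(0.53, -0.28, 0.25) 3.0515926535897933 [ 0.0814355   0.44042259  0.44690918  1.88191055 -0.24293115  0.872515
  2.12929201]
```

Run:
```python
from h import *
arm.move_to(np.array([.52,.22,.30]),down(np.pi))
f=arm.grab_frame("wrist"); cv2.imwrite("pics/w_tray.png",f["pixels"][:,:,::-1])
np.save("w_tray.npy",f,allow_pickle=True)
arm.move_to(np.array([.53,-.22,.26]),down(-.09))
f=arm.grab_frame("wrist"); cv2.imwrite("pics/w_obj.png",f["pixels"][:,:,::-1]); np.save("w_obj.npy",f,allow_pickle=True)
s=arm.sense();print(s["time"],s["qpos"].round(2))
```

```text
4.0 [-0.41  0.59  1.12  1.95 -0.63  1.01 -0.65]
```

View pics/w_tray.png

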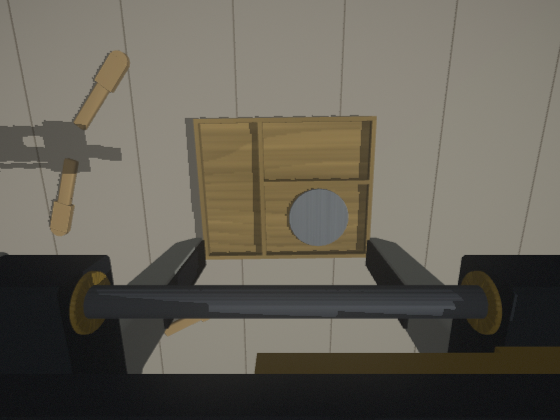

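View pics/w_obj.png

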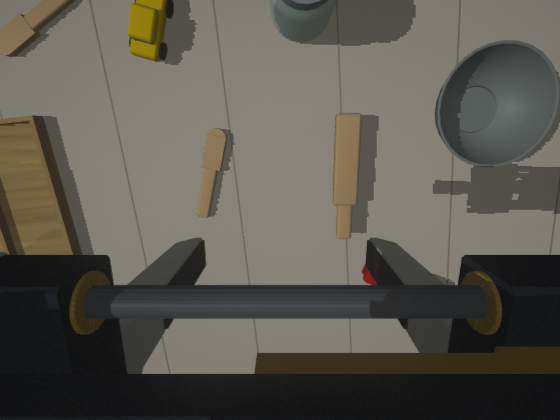

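The wrist tray view shows the whole tray at (285,188). The objects view shows k1 at (212,172), the pale brush at (346,175), the jar base at (302,20) and the bowl at (497,105). Measuring from these two frames.

Run:
```python
from h import *
f=np.load("w_obj.npy",allow_pickle=True).item()
for k,b,z in [("brush",(325,108,368,242),.032),("k1",(190,122,232,222),.010)]:
    m,X,r=blob(f,b,z,lo=(8,60,60)); c,u,L,W,p=axis(X); print(k,c.round(4),np.degrees(np.arctan2(u[1],u[0])).round(1),round(L,4),round(W,4),p)
    np.save("m_%s.npy"%k,np.r_[c,u])
f=np.load("w_tray.npy",allow_pickle=True).item()
m=mask(f["pixels"],(180,100,390,262),lo=(8,60,40))
h=cv2.convexHull(cv2.findContours(m,0,1)[0][0]); q=cv2.approxPolyDP(h,8,True)[:,0]; print(q.tolist())
P=cast(f,q,.018)[:,:2]; print(P.round(4).tolist(),np.linalg.norm(np.roll(P,-1,0)-P,axis=1).round(4),P.mean(0))
```

```text
brush [ 0.5318 -0.2965] -4.6 0.1619 0.0325 [20, 19, 31, 32, 32, 32, 32, 32, 32]
k1 [ 0.5507 -0.1172] -18.7 0.124 0.0269 [18, 18, 18, 18, 18, 27, 27, 27, 26]
[[376, 116], [365, 257], [205, 259], [193, 119]]
[[0.43, 0.3483], [0.6414, 0.3468], [0.6453, 0.0961], [0.4346, 0.0923]] [0.2114 0.2507 0.2108 0.256 ] [0.53781873 0.22086906]
```

Run:
```python
from h import *
m=np.load("m_brush.npy"); c,u=m[:2],m[2:]
if u[0]<0:u=-u
a=np.arctan2(u[1],u[0]); g=c+.015*u; R=down(a)
arm.set_gripper(.06,20)
arm.move_to(np.r_[g,.11],R)
print("contact",arm.line_to(np.r_[g,.009],feed=.12,f_stop=12))
arm.set_gripper(.0,20)
s=arm.sense();print(s["time"],s["width"],s["tool_pos"],s["wrist_force"])
arm.line_to(np.r_[g,.12],feed=.15)
s=arm.sense();print(s["time"],s["width"],s["wrist_force"],s["qpos"].round(2))
f=arm.grab_frame("scene"); cv2.imwrite("pics/lift.png",cv2.resize(f["pixels"][80:240,120:340,::-1],None,fx=3.5,fy=3.5))
t=np.array([.539,.222]); th=np.radians(.6); Rz=np.array([[np.cos(th),-np.sin(th)],[np.sin(th),np.cos(th)]])
p=t+Rz@[.015,-.0805]; print(p,arm.solve_ik(np.r_[p,.12],down(th)))
```

```text
contact False
7.0083 0.031444297846649795 [ 0.54690818 -0.29787311  0.00923652] [0.35142709 0.68723927 2.86216333]
7.9 0.03189021691652262 [-0.68486769 -0.96738516 -1.82443721] [-0.11  0.76  0.86  1.96 -0.81  0.81 -0.44]
[0.55484216 0.14166149] [-0.92067613  0.74492378  0.9285166   2.0743279  -0.88086771  0.78072176
 -0.99356328]
```

View pics/lift.png

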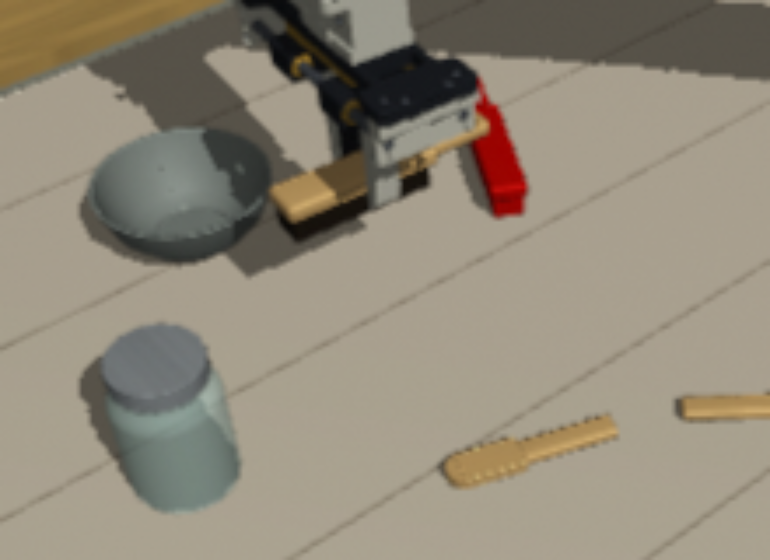

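The brush is held level in the jaws at about (375,180) in the crop. Now carrying it to the long compartment.

Run:
```python
from h import *
t=np.array([.539,.222]); th=np.radians(.6); Rz=np.array([[np.cos(th),-np.sin(th)],[np.sin(th),np.cos(th)]])
p=t+Rz@[.015,-.0805]; R=down(th)
arm.move_to(np.r_[p,.12],R)
arm.line_to(np.r_[p,.055],feed=.15)
for n in("scene","side","wrist"):
    f=arm.grab_frame(n); cv2.imwrite(f"pics/hov_{n}.png",cv2.resize(f["pixels"][225:385,290:490,::-1],None,fx=3.5,fy=3.5) if n=="scene" else f["pixels"][:,:,::-1])
s=arm.sense();print(s["time"],s["width"],s["tool_pos"])
```

```text
10.3 0.031730591574390545 [0.55545999 0.14145456 0.05586686]
```

View pics/hov_scene.png

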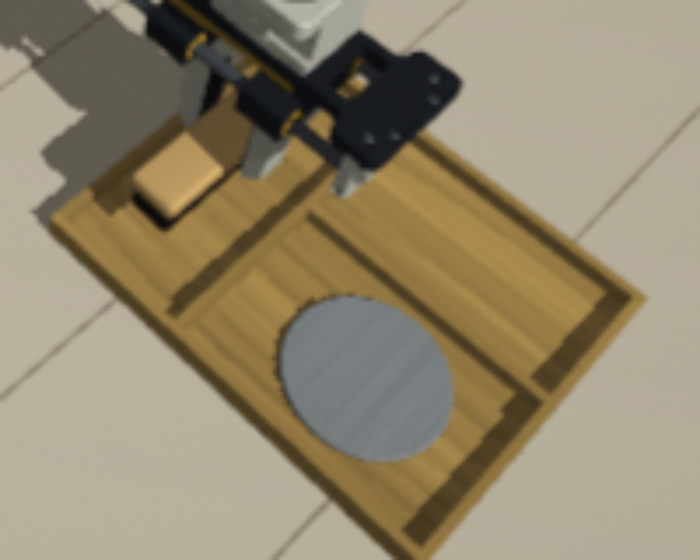

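View pics/hov_wrist.png

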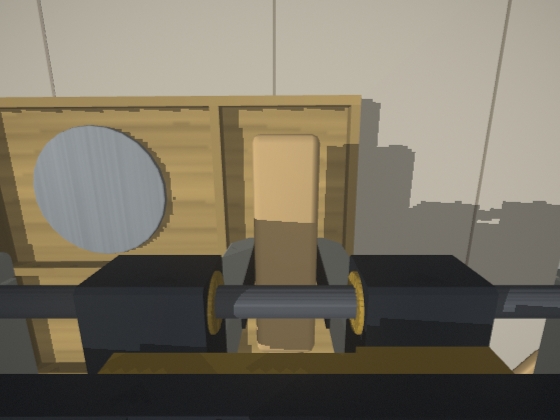

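Hover view: the brush (252–320) sits between the divider (223) and the outer wall (350). Checking that by casting rays before lowering.

Run:
```python
from h import *
f=arm.grab_frame("wrist")
print(cast(f,[(223,130),(351,130),(285,106)],.018).round(4)); print(cast(f,[(253,160),(319,160),(286,135)],.079).round(4)); print(arm.sense()["eef_rot"].round(3)[:2,0])
```

```text
[[0.6232 0.1827 0.018 ]
 [0.6241 0.1004 0.018 ]
 [0.6383 0.143  0.018 ]]
[[0.6097 0.1574 0.079 ]
 [0.6101 0.1269 0.079 ]
 [0.6211 0.1423 0.079 ]]
[1.   0.01]
```

Run:
```python
from h import *
p0=arm.sense()["tool_pos"]; q=np.array(p0)
q[2]=.0150; print("contact",arm.line_to(q,feed=.08,f_stop=6)); s=arm.sense();print(s["tool_pos"],s["wrist_force"])
arm.set_gripper(.041); s=arm.sense();print(s["width"],s["tool_pos"],s["wrist_force"])
q[2]=.13; arm.line_to(q,feed=.18)
f=arm.grab_frame("wrist"); cv2.imwrite("pics/after_w.png",f["pixels"][:,:,::-1]); print(arm.sense()["time"],arm.sense()["qpos"].round(2))
f=arm.grab_frame("scene"); cv2.imwrite("pics/after_s.png",cv2.resize(f["pixels"][225:385,290:490,::-1],None,fx=3.5,fy=3.5))
m=np.load("m_k1.npy");c,u=m[:2],m[2:]; u=u if u[0]>0 else -u; a=np.arctan2(u[1],u[0]); g=c+.017*u
for k in(0,np.pi): print(g,arm.solve_ik(np.r_[g,.1],down(a+k)))
```

```text
contact True
[0.55513128 0.14188718 0.01474682] [0.80352526 0.10603625 3.98341121]
0.04111306781359712 [0.55443826 0.14180899 0.01412693] [0.48631726 0.29734703 0.30021269]
12.1417 [-0.89  0.7   0.86  2.06 -0.79  0.75 -1.08]
[ 0.56685212 -0.12264118] [-0.4087456   0.75108877  0.84379357  2.06856102 -0.87516421  0.72646242
 -0.88787855]
[ 0.56685212 -0.12264118] [ 0.11917372  0.58487367 -0.00574862  2.03575934  0.00637655  0.52097602
  1.3531945 ]
```

View pics/after_w.png

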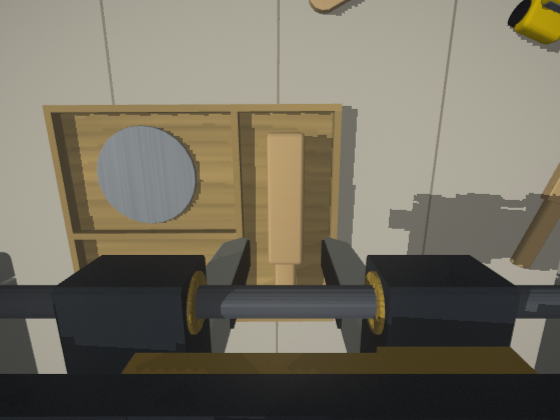

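View pics/after_s.png

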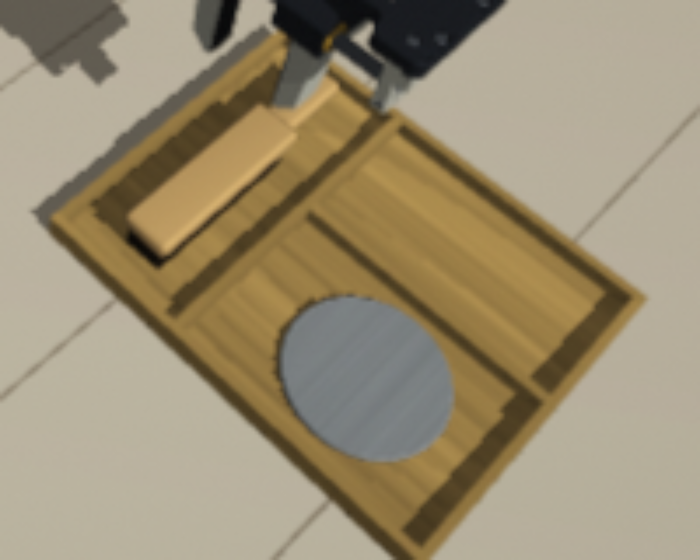

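The brush rests flat and straight in the long compartment (pixel ≈(285,200) in the wrist view). Next is k1.

Run:
```python
from h import *
m=np.load("m_k1.npy");c,u=m[:2],m[2:]; u=u if u[0]>0 else -u; a=np.arctan2(u[1],u[0]); g=c+.017*u; R=down(a+np.pi)
t=np.array([.539,.222]); th=np.radians(.6); Rz=np.array([[np.cos(th),-np.sin(th)],[np.sin(th),np.cos(th)]])
p=t+Rz@[-.058,.045-.017]; Rp=down(np.pi/2+th)
arm.set_gripper(.055,15)
arm.move_to(np.r_[g,.10],R)
print("contact",arm.line_to(np.r_[g,.003],feed=.10,f_stop=10)); print(arm.sense()["tool_pos"])
arm.set_gripper(0,15); s=arm.sense();print(s["width"],s["wrist_force"])
arm.line_to(np.r_[g,.12],feed=.15); print(arm.sense()["width"])
arm.move_to(np.r_[p,.12],Rp); arm.line_to(np.r_[p,.06],feed=.15)
s=arm.sense();print(s["time"],s["width"],s["tool_pos"],s["qpos"].round(2))
f=arm.grab_frame("wrist"); cv2.imwrite("pics/khov_w.png",f["pixels"][:,:,::-1])
f=arm.grab_frame("scene"); cv2.imwrite("pics/khov_s.png",cv2.resize(f["pixels"][205:385,270:490,::-1],None,fx=3.3,fy=3.3))
```

```text
contact False
[ 0.56720943 -0.12269964  0.00351018]
0.02567263459406341 [-1.13163908  0.32234093  3.35888186]
0.02574749962616589
19.375 0.02548455089861021 [0.48120316 0.24848632 0.06013585] [-0.8   0.65  0.32  2.16 -0.5   0.41 -0.07]
```

View pics/khov_w.png

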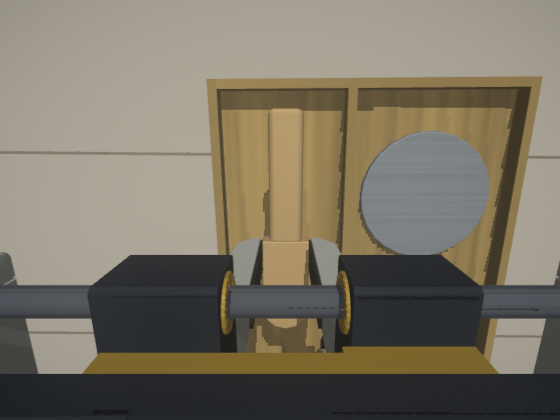

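View pics/khov_s.png

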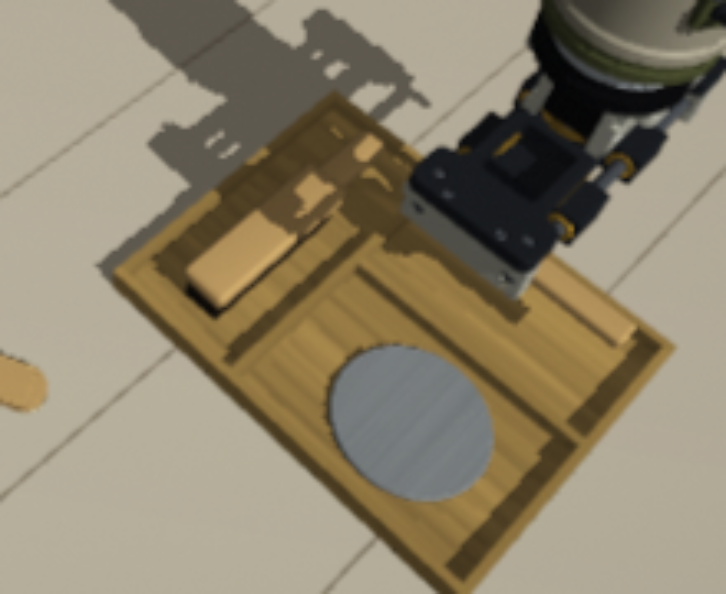

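The knife (269–303, end at row 109) is between the left wall (222) and the divider (344). Checking by rays, then lowering.

Run:
```python
from h import *
f=arm.grab_frame("wrist")
W=cast(f,[(222,130),(343,130),(285,89)],.018); K=cast(f,[(269,130),(303,130),(285,109),(269,230),(302,230)],.067)
print(W.round(4));print(K.round(4))
q=np.array(arm.sense()["tool_pos"]); dx=W[:2,0].mean()-K[:2,0].mean(); print("dx",dx)
# lower
q[2]=.009; print("contact",arm.line_to(q,feed=.06,f_stop=6)); s=arm.sense();print(s["tool_pos"],s["wrist_force"])
```

```text
[[0.4386 0.3179 0.018 ]
 [0.5183 0.3188 0.018 ]
 [0.4798 0.3437 0.018 ]]
[[0.4721 0.318  0.067 ]
 [0.4892 0.3182 0.067 ]
 [0.48   0.3282 0.067 ]
 [0.4719 0.2651 0.067 ]
 [0.49   0.2653 0.067 ]]
dx -0.0021635532897870124
contact True
[0.48094845 0.2490088  0.00871562] [0.28516031 0.12844917 4.51126114]
```

Run:
```python
from h import *
q=np.array(arm.sense()["tool_pos"])
arm.set_gripper(.036); q[2]=.20; arm.line_to(q,feed=.15)
arm.move_to(np.array([.48,.21,.32]),down(np.pi)); 
f=arm.grab_frame("wrist"); cv2.imwrite("pics/fin_w.png",f["pixels"][:,:,::-1]); np.save("fin.npy",f,allow_pickle=True)
arm.move_to(np.array([.30,.62,.25]),down(np.pi*.9))
for n in("scene","side"):
    f=arm.grab_frame(n); cv2.imwrite(f"pics/fin_{n}.png",f["pixels"][:,:,::-1])
print(arm.sense()["time"])
```

```text
25.2167
```

View pics/fin_w.png

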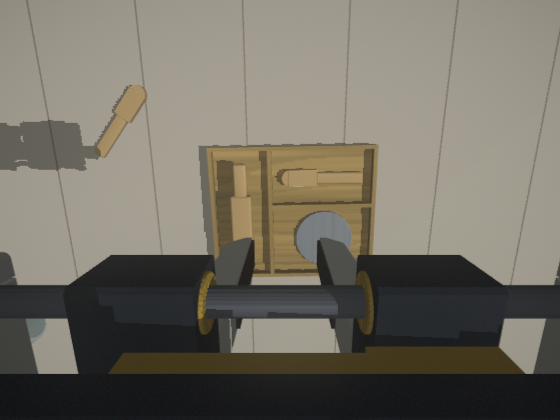

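View pics/fin_scene.png

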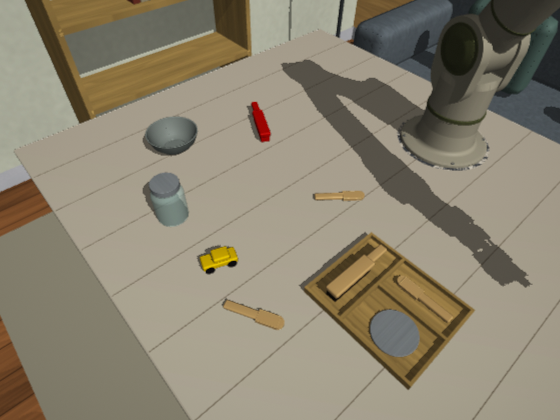

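View pics/fin_side.png

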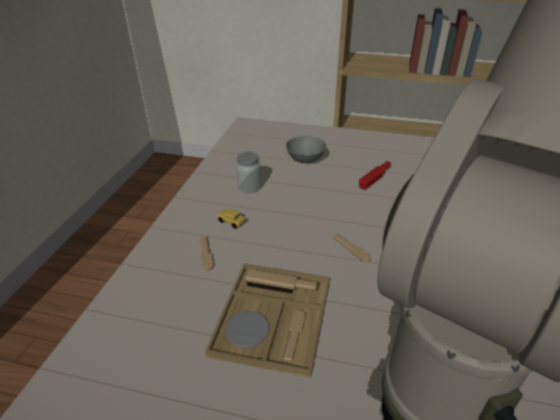

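The brush (357,272) and knife (424,297) both lie inside their compartments, straight and flat. The jar (168,200) and the other objects are unmoved.

```bash
python3 -c "
from station import arm
arm.sign_off();print(arm.sense()['time'])"
```

```text
the job is handed in; nothing more can be done
the job is handed in; nothing more can be done
```

I put the pale brush in the long compartment first, bristles down. The knife farthest to the robot's right then went into the narrow compartment beside the coaster. The job was handed in at about 25 s on the robot's clock.

**Last checks:** the final wrist, scene and side pictures show both pieces flat, straight and wholly inside their compartments. Both touched the tray floor when lowered, with about 4 N measured. The jar and the other objects look unmoved, and the gripper is clear of everything.

**Disagreements:** the fixed cameras differed from each other by about 6 mm in x, and the tray centre differed by about 3 mm between scene and wrist views, so I relied on the wrist camera for the grasps. The ray check before the knife was lowered put it about 2 mm off the compartment's centre line, and I left it there.

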